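# Clamp the mould vibrator's shaft unit and hold its eccentric heavy side down

### The job

The shaft unit of the mould vibrating table stands loose in the bench vise: crank the vise handle clockwise until the moving jaw clamps the unit's foot firmly against the fixed jaw. Then turn the unit's round steel drum by hand, feel where the weight sealed inside it sits, and bring the heavy side straight down, ready for the timing belt. The program finishes while holding: the gripper still grips the drum, at rest with its heavy side down, the foot still clamped and the chocolate house, jar and spanner left where they are.

Things in the scene. Friction and masses are not known exactly. Their poses are not given: they have to be found in the camera images.
- vise: dark cast-iron machine vise on a round swivel base, fixed to the steel table; jaws 80 mm wide. Origin: on the table under the middle of the jaw opening; x runs along the screw, away from the crank and the robot, to the fixed jaw, whose face is at x = +27 mm; y to the left, z up. Bed 88 mm, jaw tops 120 mm above the table
- crank_grip: handle of the vise's crank: a black, freely revolving round grip, 15 mm thick, 40 mm long, lying level and parallel to the vise's x axis at the vise's end facing the robot. Origin: its middle. It can be pinched from above across the vise's y axis and led round its circle with the tool kept upright
- crank_centre (a point): centre of the circle (radius 40 mm, in the vise's y-z plane) on which the crank grip's middle moves: on the screw's axis, x = -143 mm and z = 70 mm in the vise's frame
- crank_turn (a joint): crank angle, rad; 0 with the handle straight up, growing clockwise as seen from the robot along the vise's +x (from the top towards the vise's -y), which closes the jaw 6 mm per turn. The screw drags with 4 N at the handle, rising when the jaw is tight: 7 to 8 N at the handle is enough. It stays tight when let go
- jaw: moving jaw of the vise, cast iron, 80 mm wide, 32 mm high, between the crank and the unit. Origin: lower middle of its gripping face
- jaw_slide (a joint): travel of the moving jaw, m; its face is at x = -26 mm + travel in the vise's frame. The foot is clamped at a travel of about 7 mm
- unit: shaft unit: bearing pedestal with a level shaft, standing loose on the vise's bed between the jaws. Origin: middle of its foot's underside; x along the vise's x, y along the shaft, z up. Foot 46 (x) by 80 by 34 mm high; round bearing housing above, 22 mm radius, y -22 to +22 mm. Toothed pulley, 24 mm radius, at y +43 to +65 mm; the drum is at the -y end
- shaft_axis (a point): point on the shaft's axis in the middle of the bearing housing, 68 mm above the unit's underside (156 mm above the table)
- drum: closed smooth steel drum on the shaft's -y end, beside the vise: 120 mm in diameter, 36 mm wide. Origin: its centre; y is the shaft's axis. Small bolt heads and the shaft's end stand out up to 7 mm from its outer face, within 26 mm of the axis. Pinch it across its flat faces near the rim; 33 mm of bare shaft (9 mm radius) lie between it and the housing
- drum_centre (a point): the drum's centre as a point that does not turn: 73 mm along -y from shaft_axis. Sealed in the drum is the eccentric, a steel weight of 0.7 to 1.0 kg whose centre (eccentric_weight) is 30 mm off the axis at an angle that differs each time and never slips. It is not seen or given by any reading
- drum_turn (a joint): drum angle, rad; grows as the drum's top moves along the unit's +x (away from the robot); endless; its zero says nothing of the heavy side. Seals drag with 0.32 N m, more than the weight's 0.20 to 0.28 N m, so the drum stays where it is left, but turning it takes up to 0.6 N m while the heavy side is lifted and down to 0.04 N m while it sinks
- choc_house: bystander: dark moulded chocolate house with pale roof and base, 115 x 85 mm and about 100 mm high, on the left. Origin: middle of its underside
- grease_jar: bystander: small white jar with a steel lid, 64 mm in diameter, 75 mm high, on the right. Origin: middle of its underside
- spanner: bystander: steel spanner lying on the table on the right, nearer the robot. Origin: middle of its underside

How it is judged:
By the outcome, as a careful person would: the job done as asked, in the order asked, and still so for the second after the job is handed in, while the arm keeps its last pose, push and grip.
It also fails if it takes over 72 s, if anything falls off the work surface, if the arm or the gripper's body presses on something with over 40 N, if the wrist force passes 120 N, or if a joint passes its speed limit or range.

### The arm

A 6-joint arm with a two-finger parallel gripper is mounted at the origin on the work surface. World frame = base frame: x ahead of the robot, y to its left, z up, the work surface at z = 0. Lengths are in m, angles in rad, forces in N, time in s.
With the tool pointing down it reaches from about 0.4 to 0.825 m from the base axis. Payload 7 kg.
Tool frame: the origin (TCP) lies between the finger pads; the fingertips stand 8 mm ahead of it and the grasp point (between the pads) lies 11 mm behind it; z points along the fingers, y is the line along which they close (so a half turn about z gives the same grasp; the last joint's range is limited). The gripper opens to 85 mm and grips with 20 to 120 N. Pads are 22 mm wide; open, the fingers measure 114 mm over their backs; the gripper's body (76 mm by 85 mm) begins 54 mm behind the grasp point. The pads swing forward as they close: fully open they stand 13 mm farther back than shut.
Start: joints at [-0.869, 0.359, 0.012, 0, -1.224, -0.288], TCP at [0.271, -0.618, 0.239] pointing down, gripper open.
Joint ranges: [-3.07, 3.07], [-1.43, 2.12], [-1.02, 1.25], [-3.03, 1.67], [-3.05, -0], [-3.03, 3.03]. Speed limits (rad/s): [2.39, 2.39, 3.01, 3.14, 3.14, 3.14].

### API

Orientations are given as a 3x3 rotation matrix whose columns are the frame's x, y, z axes.
In Python, from station import * gives the robot as it stands.
- The arm moves only by the tool move_arm, never from a script. Its arguments are lists of equal length, an entry for each row: "delta_pos": the shift along the tool's x, y, z in cm, a list of three; "turn": the turn, a rotation vector about the tool's x, y, z in rad, a list of three; "claw": the finger opening in cm, from 0 to 8.54. In form: {"delta_pos": [[dx, dy, dz], ...], "turn": [[ax, ay, az], ...], "claw": [claw, ...]}. A call has 1 to 20 rows; each row is the pose to reach, as a shift and turn from the pose commanded when the call began, along the tool's axes at that moment; what a row does not reach only later rows make up. A row lasts 1/12 s, in which the tool goes at most 41.7 mm and 7.16 degrees, less where a joint would pass 70% of its speed; a pose out of reach is approached as far as the arm can. A call with a gripper value outside its range is refused whole. The fingers move at their own pace and stop on an object; "force" is the grip in N (left out, the last holds). Time passes only in rows, so rows that repeat a pose let the fingers close. It gives the time, the measured TCP pose, the force, the opening and the grip force at its end, in the units of the state.
- state(): the state, without advancing time (a new reading comes with each control period).
- get_image(name): name is "side" or "top"; returns a dict with "color" (480x640x3 uint8, red, green, blue), "range_z" (480x640 float32, m along the optical axis (not along the pixel's ray), 0 where there is no reading), "fx", "fy", "cx", "cy" (pixels), "view" (4x4, takes a point from world to camera coordinates). Camera axes: x right, y down, z forward; pixel columns grow to the right and rows downward; lengths in m; the calibration is good to about 2 mm. A picture is of the moment at which its call begins.
- finish_job(): hands the job in; it is judged then, once.
The state is a dict: "clock": time; "qpos": joint angles; "joint_vel": joint speeds; "joint_torque": joint torques, N m; "tool_pos": TCP position; "tool_rot": TCP orientation; "contact_force": force on the tool from outside, world axes, zero at the start; "wrist_torque": the same for the moment, N m; "width": finger opening in m; "grasp_force": force on a finger pad.
Only numpy, scipy, OpenCV 4.12 (cv2) and the standard library are available. Lean on these libraries where they do the work, as an engineer would, in place of code of your own. Each camera call takes 0.05 s, during which the arm holds its last target. There are 200 camera calls.

## Working session

There is one attempt and no reset: what is moved stays moved. The work goes in short steps, Python scripts to look and compute and a tool call to move; the robot and the scene stay as the last step left them, time stands still between calls to the robot, and variables do not carry over. Pictures are saved under pics/ and viewed, at most 10 in all, crops included, and the job is handed in when it is done.

Besides the shell and the picture viewer there is one more tool, called after "Emit:" as name(argument=value, ...), one argument or row to a line, values as JSON. move_arm: Moves the arm, as the interface text tells. Its arguments: {"type":"object","properties":{"delta_pos":{"type":"array"},"turn":{"type":"array"},"claw":{"type":"array"},"force":{"type":"number"}},"required":["delta_pos","turn","claw"]}

```bash
mkdir -p pics; ls; python3 - <<'E'
from station import *
import cv2,numpy as np
s=state();print({k:np.round(v,3).tolist() for k,v in s.items()})
for n in("side","top"):
    i=get_image(n);cv2.imwrite(f"pics/{n}0.png",i["color"][:,:,::-1]);print(n,i["fx"],i["fy"],i["cx"],i["cy"],np.round(i["view"],4).tolist())
    np.savez(f"{n}0.npz",**i)
E
```

```text
pics
{'clock': 0.0, 'qpos': [-0.869, 0.359, 0.011, -0.0, -1.224, -0.288], 'joint_vel': [0.0, -0.001, 0.0, -0.0, 0.001, -0.001], 'joint_torque': [-0.003, -58.332, 29.34, 6.937, -0.006, -0.0], 'tool_pos': [0.271, -0.618, 0.238], 'tool_rot': [[-0.916, -0.402, -0.001], [-0.402, 0.916, 0.001], [0.0, 0.002, -1.0]], 'contact_force': [-0.975, 1.291, 0.312], 'wrist_torque': [0.007, 0.028, 0.034], 'grasp_force': 0.0, 'width': 0.085}
side 493.4485091331482 493.4485091331482 317.78280188562366 244.58393531923576 [[-0.9403, -0.3404, 0.0057, 0.5291], [-0.1944, 0.523, -0.8299, 0.1724], [0.2795, -0.7814, -0.5579, 1.1277], [0.0, 0.0, 0.0, 1.0]]
top 568.0859764182455 568.0859764182455 315.37817264899934 241.81112014262402 [[-0.0225, -0.9997, -0.0008, 0.0186], [-0.9956, 0.0225, -0.0914, 0.5504], [0.0914, -0.0013, -0.9958, 1.4412], [0.0, 0.0, 0.0, 1.0]]
```

View pics/side0.png

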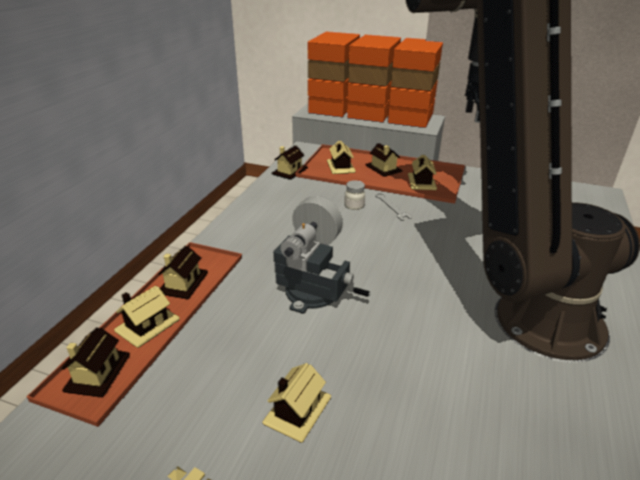

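View pics/top0.png

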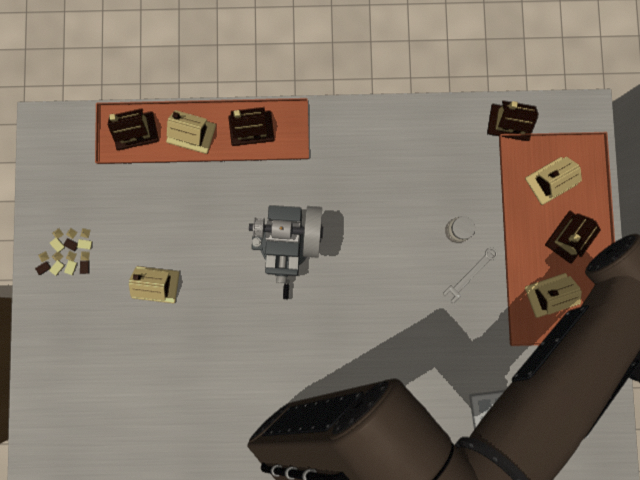

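The side view shows the vise at about (315,280), with the crank grip at (357,292) and the drum at (318,218). In the top view the vise is at (285,240), the crank grip at (288,291), the drum at (313,232), the house at (155,284), the jar at (461,229) and the spanner at (470,275).

```bash
cat > h.py <<'E'
import numpy as np,cv2
def pts(i):
    z=i["range_z"];v,u=np.mgrid[:480,:640]
    c=np.stack([(u-i["cx"])/i["fx"]*z,(v-i["cy"])/i["fy"]*z,z],-1)
    V=i["view"];return (c-V[:3,3])@V[:3,:3]
E
python3 - <<'E'
from h import *
i=np.load("top0.npz");P=pts(i);s=np.load("side0.npz");S=pts(s)
def st(n,m,P):
    q=P[m];print(n,len(q),"mean",q.mean(0).round(4),"min",np.percentile(q,3,0).round(4),"max",np.percentile(q,97,0).round(4))
R=np.zeros((480,640),bool)
R[195:310,240:335]=1
drum=R&(P[...,2]>.190);drum[:,:295]=0;st("drumtop",drum,P)
rect=lambda m:cv2.minAreaRect(P[m][:,:2].astype(np.float32))
print(rect(drum))
g=R.copy();g[:281]=0;g&=(P[...,2]>.03)&(i["color"].sum(-1)<120);st("grip",g,P);print(rect(g))
print("grip",np.median(P[g],0)); 
d=P[g][:,:2];w,v=np.linalg.eigh(np.cov(d.T));print("axis",v[:,1])
f=R&(abs(P[...,2]-.12)<.006);st("jawtops",f,P);print(rect(f))
h=R&(P[...,2]>.165)&(P[...,2]<.19);h[:,295:]=0;st("housing/pulley",h,P)
# side
RS=np.zeros((480,640),bool);RS[190:320,260:385]=1
c=s["color"].astype(int)
g=RS&(c.sum(-1)<90)&(S[...,2]>.03);g[:,:348]=0;st("side grip",g,S)
dd=RS&(S[...,2]>.135);dd[:,:0]=0;dd&=(S[...,1]<-.0);st("side drum",dd,S)
big=lambda im,a:cv2.resize(im[a[0]:a[1],a[2]:a[3],::-1],None,fx=4,fy=4,interpolation=cv2.INTER_CUBIC)
A=big(i["color"],(190,310,240,340));B=big(s["color"],(195,315,265,365));cv2.imwrite("pics/crop.png",np.hstack([A,B]))
for v in range(200,305,8): print(v,[ (P[v,u]*1000).round().astype(int).tolist() for u in (256,288,313)])
E
```

```text
drumtop 700 mean [0.5574 0.013  0.2462] min [ 0.5127 -0.005   0.1935] max [0.6084 0.0316 0.2225]
((0.5159926414489746, 0.01724136620759964), (0.03636568412184715, 0.19601599872112274), 84.80223083496094)
grip 69 mean [0.426  0.0837 0.0393] min [0.4083 0.0783 0.0335] max [0.4433 0.0887 0.0464]
((0.42587193846702576, 0.08374743908643723), (0.010671223513782024, 0.035522785037755966), 88.19415283203125)
grip [0.42589269 0.08367139 0.03912792]
axis [-0.99790559  0.06468718]
jawtops 1044 mean [0.5709 0.0836 0.1214] min [0.5147 0.0465 0.116 ] max [0.63   0.1228 0.1256]
((0.5727160573005676, 0.08439196646213531), (0.08072888106107712, 0.12101256102323532), 85.24007415771484)
housing/pulley 563 mean [0.5718 0.1045 0.1747] min [0.5525 0.0623 0.1657] max [0.591  0.1504 0.1834]
side grip 49 mean [0.4232 0.092  0.0344] min [0.4076 0.0871 0.0309] max [0.4392 0.0965 0.0378]
side drum 17 mean [ 0.5626 -0.001   0.2081] min [ 0.5218 -0.002   0.1912] max [ 0.5967 -0.      0.2139]
200 [[666, 160, 7], [665, 76, 1], [664, 10, 2]]
208 [[645, 160, 5], [625, 71, 123], [614, 10, 191]]
216 [[625, 161, 2], [607, 71, 118], [593, 10, 209]]
224 [[581, 143, 181], [580, 69, 173], [574, 11, 212]]
232 [[563, 144, 175], [561, 69, 179], [555, 11, 216]]
240 [[560, 160, 17], [548, 72, 122], [538, 12, 214]]
248 [[539, 161, 12], [528, 73, 120], [521, 12, 200]]
256 [[519, 162, 4], [513, 76, 59], [505, 13, 166]]
264 [[499, 163, -6], [493, 76, 61], [495, 14, -1]]
272 [[477, 163, 3], [472, 75, 93], [474, 14, 0]]
280 [[456, 163, 0], [453, 78, 47], [453, 15, 4]]
288 [[436, 163, 7], [433, 78, 36], [432, 15, 4]]
296 [[415, 163, 7], [413, 79, 41], [412, 15, 8]]
304 [[394, 164, -2], [392, 81, 2], [391, 16, 1]]
```

View pics/crop.png

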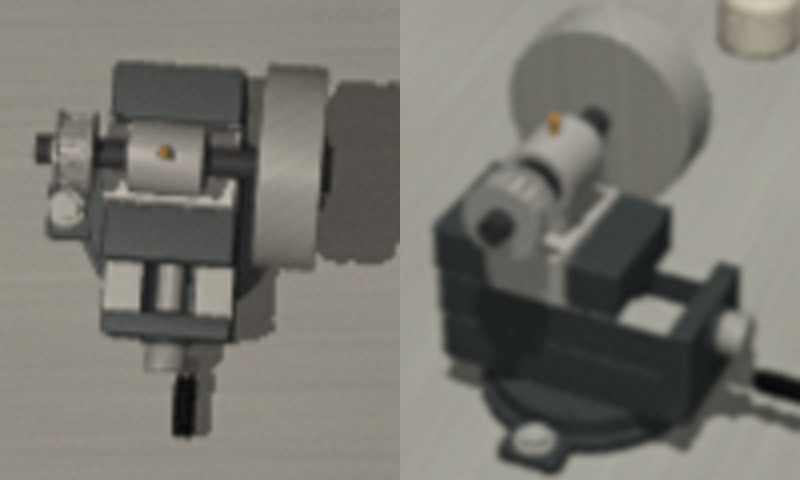

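Crop: vise yawed about -5°, with the crank grip hanging near the bottom, a little to the -y side of the screw axis. The drum's axis is at about x = 0.56, and its mid-plane at about y = 0.012. The measured sizes match the given ones (jaw width 80.7 mm, drum top about 0.216 m, grip about 36 mm long), so I'll set out for the crank.

```bash
cat >> h.py <<'E'
from scipy.spatial.transform import Rotation as Ro
YAW=np.radians(-5.0);VX=np.array([np.cos(YAW),np.sin(YAW),0]);VY=np.array([-np.sin(YAW),np.cos(YAW),0]);VZ=np.array([0,0,1.])
CC=np.array([.426,.097,.070])
R0=np.column_stack([-VX,VY,-VZ])
def delta(p,R,s,p0=None):
    Rs=s["tool_rot"];p0=s["tool_pos"] if p0 is None else p0
    return (100*Rs.T@(p-p0)).round(2).tolist(),Ro.from_matrix(Rs.T@R).as_rotvec().round(3).tolist()
E
python3 - <<'E'
from station import *;from h import *
s=state();print(delta(np.array([.420,.0845,.15]),R0,s))
E
```

```text
([-41.85, 58.3, 8.93], [0.001, -0.0, 0.501])
```

Emit:
move_arm(
  delta_pos=[
    [-41.85,58.3,8.93],
    [-41.85,58.3,8.93],
    [-41.85,58.3,8.93],
    [-41.85,58.3,8.93],
    [-41.85,58.3,8.93],
    [-41.85,58.3,8.93],
    [-41.85,58.3,8.93],
    [-41.85,58.3,8.93],
    [-41.85,58.3,8.93],
    [-41.85,58.3,8.93],
    [-41.85,58.3,8.93],
    [-41.85,58.3,8.93],
    [-41.85,58.3,8.93],
    [-41.85,58.3,8.93],
    [-41.85,58.3,8.93],
    [-41.85,58.3,8.93],
    [-41.85,58.3,8.93],
    [-41.85,58.3,8.93],
    [-41.85,58.3,8.93],
    [-41.85,58.3,8.93],
  ],
  turn=[
    [0,0,0.5],
    [0,0,0.5],
    [0,0,0.5],
    [0,0,0.5],
    [0,0,0.5],
    [0,0,0.5],
    [0,0,0.5],
    [0,0,0.5],
    [0,0,0.5],
    [0,0,0.5],
    [0,0,0.5],
    [0,0,0.5],
    [0,0,0.5],
    [0,0,0.5],
    [0,0,0.5],
    [0,0,0.5],
    [0,0,0.5],
    [0,0,0.5],
    [0,0,0.5],
    [0,0,0.5],
  ],
  claw=[5,5,5,5,5,5,5,5,5,5,5,5,5,5,5,5,5,5,5,5],
  force=50,
)

```text
clock: 1.77
tool_pos: [0.4198, 0.0849, 0.1495]
tool_rot: [[-0.996, 0.084, -0.001], [0.084, 0.996, -0.001], [0.001, -0.001, -1.0]]
contact_force: [-0.4, 0.3, -0.2]
width: 0.0501
grasp_force: 0.0
```

Emit:
move_arm(
  delta_pos=[
    [0,0,3],
    [0,0,6],
    [0,0,9],
    [0,0,11.5],
    [0,0,12.6],
    [0,0,12.6],
    [0,0,12.6],
    [0,0,12.6],
    [0,0,12.6],
    [0,0,12.6],
    [0,0,12.6],
    [0,0,12.6],
  ],
  turn=[
    [0,0,0],
    [0,0,0],
    [0,0,0],
    [0,0,0],
    [0,0,0],
    [0,0,0],
    [0,0,0],
    [0,0,0],
    [0,0,0],
    [0,0,0],
    [0,0,0],
    [0,0,0],
  ],
  claw=[5,5,5,5,5,5,1,1,1,1,1,1],
  force=50,
)

```text
clock: 2.77
tool_pos: [0.4209, 0.0844, 0.0252]
tool_rot: [[-0.996, 0.086, 0.002], [0.086, 0.996, 0.001], [-0.002, 0.001, -1.0]]
contact_force: [-0.5, -2.1, 8.0]
width: 0.0132
grasp_force: 48.9
```

```bash
python3 - <<'E'
from station import *;from h import *
i=get_image("side");cv2.imwrite("pics/s2.png",cv2.resize(i["color"][190:340,250:450,::-1],None,fx=4,fy=4,interpolation=cv2.INTER_CUBIC))
s=state();print(s["width"],s["grasp_force"],s["tool_pos"],s["contact_force"])
E
```

```text
0.013195144907184347 48.93144607543945 [0.42092107 0.08441758 0.02516353] [-1.27676408 -1.43745347  8.3021723 ]
```

View pics/s2.png

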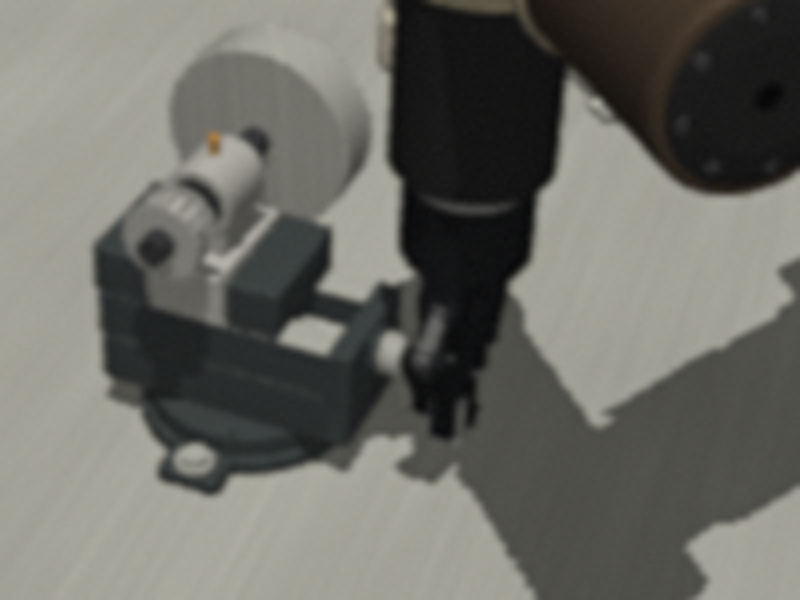

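The gripper has the crank grip: it is low beside the hub (crop (445,410)), and the width and grip force confirm it. Next is the first part of the circle.

Emit:
move_arm(
  delta_pos=[
    [0,0.5,0.14],
    [0,1.02,0.21],
    [0,1.55,0.21],
    [0,2.07,0.14],
    [0,2.57,0.01],
    [0,3.06,-0.19],
    [0,3.51,-0.45],
    [0,3.93,-0.76],
  ],
  turn=[
    [0,0,0],
    [0,0,0],
    [0,0,0],
    [0,0,0],
    [0,0,0],
    [0,0,0],
    [0,0,0],
    [0,0,0],
  ],
  claw=[1,1,1,1,1,1,1,1],
  force=50,
)

```text
clock: 3.48
tool_pos: [0.4239, 0.122, 0.0328]
tool_rot: [[-0.996, 0.085, 0.001], [0.085, 0.996, -0.002], [-0.001, -0.002, -1.0]]
contact_force: [6.5, -14.4, 7.9]
width: 0.0132
grasp_force: 49.3
```

```bash
cat >> h.py <<'E'
def arc(a0,a1,n,r=4.0):
    a=np.radians(np.linspace(a0,a1,n+1));s,c=np.sin(a),np.cos(a)
    return [[0,round(-r*(x-s[0]),2),round(-r*(y-c[0]),2)] for x,y in zip(s[1:],c[1:])]
E
python3 -c "
from h import *;print(arc(221,371,20));print(arc(371,521,20))"
```

```text
[[0, np.float64(0.37), np.float64(-0.37)], [0, np.float64(0.69), np.float64(-0.78)], [0, np.float64(0.96), np.float64(-1.23)], [0, np.float64(1.16), np.float64(-1.72)], [0, np.float64(1.3), np.float64(-2.22)], [0, np.float64(1.37), np.float64(-2.74)], [0, np.float64(1.37), np.float64(-3.26)], [0, np.float64(1.3), np.float64(-3.78)], [0, np.float64(1.17), np.float64(-4.29)], [0, np.float64(0.97), np.float64(-4.77)], [0, np.float64(0.71), np.float64(-5.23)], [0, np.float64(0.39), np.float64(-5.64)], [0, np.float64(0.03), np.float64(-6.01)], [0, np.float64(-0.39), np.float64(-6.33)], [0, np.float64(-0.84), np.float64(-6.6)], [0, np.float64(-1.32), np.float64(-6.8)], [0, np.float64(-1.83), np.float64(-6.94)], [0, np.float64(-2.35), np.float64(-7.01)], [0, np.float64(-2.87), np.float64(-7.01)], [0, np.float64(-3.39), np.float64(-6.95)]]
[[0, np.float64(-0.51), np.float64(0.13)], [0, np.float64(-0.99), np.float64(0.33)], [0, np.float64(-1.44), np.float64(0.59)], [0, np.float64(-1.86), np.float64(0.91)], [0, np.float64(-2.23), np.float64(1.28)], [0, np.float64(-2.55), np.float64(1.69)], [0, np.float64(-2.82), np.float64(2.14)], [0, np.float64(-3.02), np.float64(2.62)], [0, np.float64(-3.16), np.float64(3.13)], [0, np.float64(-3.23), np.float64(3.65)], [0, np.float64(-3.23), np.float64(4.17)], [0, np.float64(-3.16), np.float64(4.69)], [0, np.float64(-3.03), np.float64(5.2)], [0, np.float64(-2.83), np.float64(5.68)], [0, np.float64(-2.57), np.float64(6.13)], [0, np.float64(-2.26), np.float64(6.55)], [0, np.float64(-1.89), np.float64(6.92)], [0, np.float64(-1.47), np.float64(7.24)], [0, np.float64(-1.02), np.float64(7.51)], [0, np.float64(-0.54), np.float64(7.71)]]
```

Emit:
move_arm(
  delta_pos=[
    [0,0.27,-0.46],
    [0,0.54,-0.96],
    [0,0.81,-1.41],
    [0,1.01,-1.9],
    [0,1.15,-2.4],
    [0,1.22,-2.92],
    [0,1.22,-3.44],
    [0,1.15,-3.96],
    [0,1.02,-4.47],
    [0,0.82,-4.95],
    [0,0.56,-5.41],
    [0,0.24,-5.82],
  ],
  turn=[
    [0,0,0],
    [0,0,0],
    [0,0,0],
    [0,0,0],
    [0,0,0],
    [0,0,0],
    [0,0,0],
    [0,0,0],
    [0,0,0],
    [0,0,0],
    [0,0,0],
    [0,0,0],
  ],
  claw=[1,1,1,1,1,1,1,1,1,1,1,1],
  force=50,
)

```text
clock: 4.48
tool_pos: [0.4242, 0.1257, 0.0905]
tool_rot: [[-0.996, 0.086, 0.001], [0.086, 0.996, 0.0], [-0.001, 0.0, -1.0]]
contact_force: [7.2, -1.3, -8.8]
width: 0.0135
grasp_force: 48.9
```

```bash
python3 -c "
from h import *;print(np.array(arc(311,461,20))[:,1:].tolist());print(np.array(arc(461,581,16))[:,1:].tolist())"
```

```text
[[-0.37, -0.37], [-0.78, -0.69], [-1.23, -0.96], [-1.72, -1.16], [-2.22, -1.3], [-2.74, -1.37], [-3.26, -1.37], [-3.78, -1.3], [-4.29, -1.17], [-4.77, -0.97], [-5.23, -0.71], [-5.64, -0.39], [-6.01, -0.03], [-6.33, 0.39], [-6.6, 0.84], [-6.8, 1.32], [-6.94, 1.83], [-7.01, 2.35], [-7.01, 2.87], [-6.95, 3.39]]
[[0.13, 0.51], [0.33, 0.99], [0.59, 1.44], [0.91, 1.86], [1.28, 2.23], [1.69, 2.55], [2.14, 2.82], [2.62, 3.02], [3.13, 3.16], [3.65, 3.23], [4.17, 3.23], [4.69, 3.16], [5.2, 3.03], [5.68, 2.83], [6.13, 2.57], [6.55, 2.26]]
```

Emit:
move_arm(
  delta_pos=[
    [-0.05,-0.42,-0.33],
    [-0.1,-0.88,-0.62],
    [-0.1,-1.33,-0.89],
    [-0.1,-1.82,-1.09],
    [-0.1,-2.32,-1.23],
    [-0.1,-2.84,-1.3],
    [-0.1,-3.36,-1.3],
    [-0.1,-3.88,-1.23],
    [-0.1,-4.39,-1.1],
    [-0.1,-4.87,-0.9],
    [-0.1,-5.33,-0.64],
    [-0.1,-5.74,-0.32],
    [-0.1,-6.11,0.04],
    [-0.1,-6.43,0.46],
    [-0.1,-6.7,0.91],
    [-0.1,-6.9,1.39],
    [-0.1,-7.04,1.9],
    [-0.1,-7.11,2.42],
    [-0.1,-7.11,2.94],
    [-0.1,-7.05,3.46],
  ],
  turn=[
    [0,0,0],
    [0,0,0],
    [0,0,0],
    [0,0,0],
    [0,0,0],
    [0,0,0],
    [0,0,0],
    [0,0,0],
    [0,0,0],
    [0,0,0],
    [0,0,0],
    [0,0,0],
    [0,0,0],
    [0,0,0],
    [0,0,0],
    [0,0,0],
    [0,0,0],
    [0,0,0],
    [0,0,0],
    [0,0,0],
  ],
  claw=[1,1,1,1,1,1,1,1,1,1,1,1,1,1,1,1,1,1,1,1],
  force=50,
)

```text
clock: 6.15
tool_pos: [0.4188, 0.0564, 0.0563]
tool_rot: [[-0.996, 0.086, 0.001], [0.086, 0.996, 0.002], [-0.001, 0.002, -1.0]]
contact_force: [-9.9, 9.8, 18.0]
width: 0.0134
grasp_force: 51.6
```

```bash
python3 - <<'E'
from station import *;from h import *
j=np.load("top0.npz");i=get_image("top")
f=lambda im:cv2.resize(im["color"][195:275,240:340,::-1],None,fx=4,fy=4,interpolation=cv2.INTER_CUBIC)
cv2.imwrite("pics/t2.png",np.hstack([f(j),f(i)]))
s=state();print(s["tool_pos"],s["contact_force"],s["wrist_torque"])
E
```

```text
[0.41881028 0.05654665 0.05565671] [-6.46229288 10.43166367 11.58431852] [3.69496577 2.6121576  0.11543082]
```

View pics/t2.png

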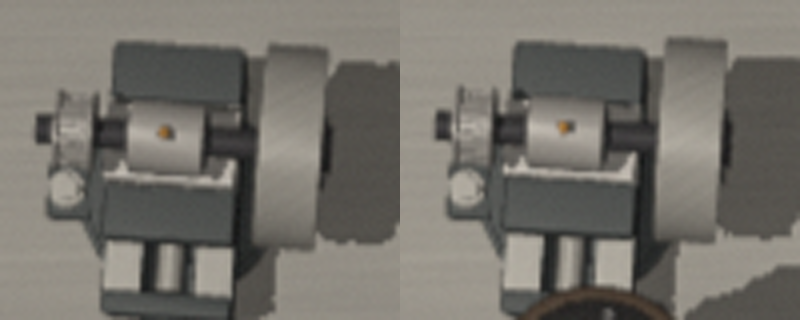

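Top crops: the moving jaw's lower edge went from row 240 to 234, and the drum moved up about 5 crop pixels. So the jaw is pushing the unit towards the fixed jaw. I'll keep turning, with a small inward correction.

Emit:
move_arm(
  delta_pos=[
    [0.05,0.23,0.48],
    [0.1,0.53,0.96],
    [0.1,0.79,1.4],
    [0.1,1.11,1.8],
    [0.1,1.48,2.17],
    [0.1,1.89,2.49],
    [0.1,2.34,2.74],
    [0.1,2.82,2.92],
  ],
  turn=[
    [0,0,0],
    [0,0,0],
    [0,0,0],
    [0,0,0],
    [0,0,0],
    [0,0,0],
    [0,0,0],
    [0,0,0],
  ],
  claw=[1,1,1,1,1,1,1,1],
  force=50,
)

```text
clock: 6.87
tool_pos: [0.42, 0.0803, 0.0271]
tool_rot: [[-0.996, 0.085, -0.001], [0.085, 0.996, -0.005], [0.001, -0.005, -1.0]]
contact_force: [14.8, -31.5, 11.6]
width: 0.0133
grasp_force: 51.8
```

The tangential resistance is about 33 N after about 5.9 mm of travel, so the foot is clamped. I'll ease off the preload, release and rise.

Emit:
move_arm(
  delta_pos=[
    [0,-0.15,-0.05],
    [0,-0.3,-0.1],
    [0,-0.3,-0.1],
    [0,-0.3,-0.1],
    [0,-0.3,-0.1],
    [0,-0.3,-0.1],
    [0,-0.3,-0.1],
    [0,-0.3,-3],
    [0,-0.3,-7],
    [0,-0.3,-11],
    [0,-0.3,-15],
    [0,-0.3,-19],
    [0,-0.3,-23],
    [0,-0.3,-23],
    [0,-0.3,-23],
  ],
  turn=[
    [0,0,0],
    [0,0,0],
    [0,0,0],
    [0,0,0],
    [0,0,0],
    [0,0,0],
    [0,0,0],
    [0,0,0],
    [0,0,0],
    [0,0,0],
    [0,0,0],
    [0,0,0],
    [0,0,0],
    [0,0,0],
    [0,0,0],
  ],
  claw=[1,1,5,5,5,5,5,5,5,5,5,6,6,6,6],
  force=50,
)

```text
clock: 8.12
tool_pos: [0.4202, 0.0808, 0.2588]
tool_rot: [[-0.996, 0.086, 0.004], [0.086, 0.996, 0.003], [-0.004, 0.003, -1.0]]
contact_force: [0.5, 0.5, -1.0]
width: 0.0599
grasp_force: 0.0
```

```bash
python3 - <<'E'
from station import *;from h import *
s=state();print({k:np.round(s[k],4).tolist() for k in("clock","qpos","tool_pos","contact_force")})
j=np.load("side0.npz");i=get_image("side");np.savez("side3.npz",**i)
f=lambda im:cv2.resize(im["color"][195:315,260:360,::-1],None,fx=4,fy=4,interpolation=cv2.INTER_CUBIC)
cv2.imwrite("pics/s3.png",np.hstack([f(j),f(i)]))
P=pts(i)
# drum top rim from the top image
t=get_image("top");np.savez("top3.npz",**t);T=pts(t)
for u in (306,310,314):
    col=T[195:265,u];z=col[:,2];m=(z>.15)&(z<.225)
    if m.sum()>8:
        x=col[m,0];A=np.c_[2*x,2*z[m],np.ones(m.sum())];c=np.linalg.lstsq(A,x**2+z[m]**2,rcond=None)[0]
        print(u,m.sum(),"x",c[0],"z",c[1],"r",np.sqrt(c[2]+c[0]**2+c[1]**2),"y",col[m,1].mean(),x.min(),x.max())
R=np.zeros((480,640),bool);R[195:265,285:340]=1
m=R&(T[...,2]>.17)&(T[...,2]<.225)
for v in range(206,258,6):
    r=T[v][m[v]];
    if len(r): print(v,len(r),"x",r[:,0].mean().round(4),"y",r[:,1].min().round(4),r[:,1].max().round(4),"z",np.median(r[:,2]).round(4))
E
```

```text
{'clock': 8.1167, 'qpos': [0.6548, -0.0815, -0.4668, -0.0001, -1.1804, -2.3116], 'tool_pos': [0.4202, 0.0808, 0.2588], 'contact_force': [0.4668, 0.4795, -1.0368]}
306 50 x 0.5688522959060838 z 0.16043315453828166 r 0.05795597184257433 y 0.027020375918642613 0.5096311011590238 0.6220376272618225
310 51 x 0.5682892523423404 z 0.16015596769563806 r 0.058003823515503726 y 0.017941068482457856 0.5094689193820836 0.6267070270654124
314 50 x 0.5670249066045383 z 0.15983439481553335 r 0.058183581898407784 y 0.00894362839791598 0.5076125781887422 0.6223901385098184
206 16 x 0.6187 y -0.0086 0.0261 z 0.1889
212 16 x 0.6023 y -0.008 0.0261 z 0.2051
218 16 x 0.5875 y -0.0052 0.0286 z 0.2138
224 22 x 0.5752 y -0.0049 0.0758 z 0.2159
230 26 x 0.562 y -0.0097 0.076 z 0.214
236 18 x 0.5474 y -0.0021 0.0744 z 0.2137
242 16 x 0.5339 y -0.0018 0.0322 z 0.2053
248 15 x 0.5212 y 0.0007 0.0326 z 0.1942
254 3 x 0.5087 y 0.001 0.0148 z 0.1748
```

View pics/s3.png

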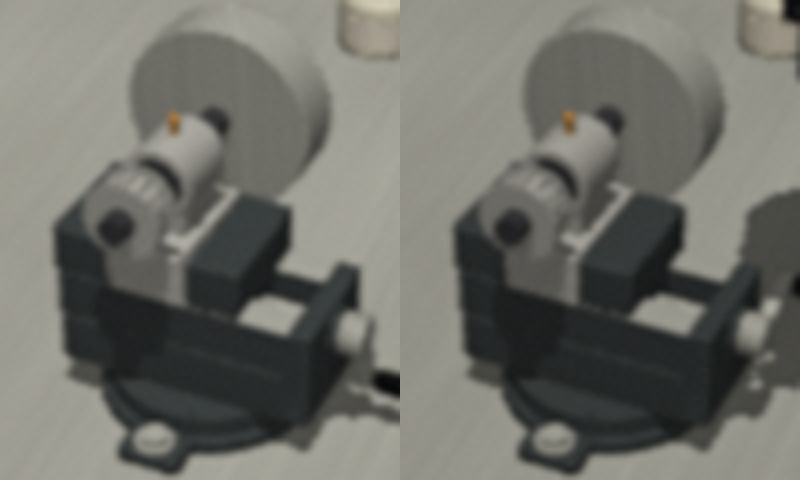

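Side crops: the jaw and unit moved about 6 mm towards the fixed jaw, and the foot is tight between the jaws. The drum circle fit gives centre (0.568, 0.0125, ~0.157) and radius about 58 mm, which agrees with the given 156 mm height and 60 mm radius.

```bash
python3 - <<'E'
from station import *;from h import *
s=state();print(delta(np.array([.568,.0125,.26]),R0,s),delta(np.array([.568,.0125,.195]),R0,s))
E
```

```text
([-15.44, -5.45, -0.44], [0.0, -0.001, 0.001]) ([-15.44, -5.45, 6.06], [0.0, -0.001, 0.001])
```

Emit:
move_arm(
  delta_pos=[
    [-3.5,-5.45,-0.44],
    [-7,-5.45,-0.44],
    [-10.5,-5.45,-0.44],
    [-14,-5.45,-0.44],
    [-15.44,-5.45,-0.44],
    [-15.44,-5.45,-0.44],
    [-15.44,-5.45,2],
    [-15.44,-5.45,4.5],
    [-15.44,-5.45,6.06],
    [-15.44,-5.45,6.06],
    [-15.44,-5.45,6.06],
    [-15.44,-5.45,6.06],
    [-15.44,-5.45,6.06],
    [-15.44,-5.45,6.06],
  ],
  turn=[
    [0,0,0],
    [0,0,0],
    [0,0,0],
    [0,0,0],
    [0,0,0],
    [0,0,0],
    [0,0,0],
    [0,0,0],
    [0,0,0],
    [0,0,0],
    [0,0,0],
    [0,0,0],
    [0,0,0],
    [0,0,0],
  ],
  claw=[5,5,5,5,5,5,5,5,5,5,3,3,3,3],
  force=80,
)

```text
clock: 9.38
tool_pos: [0.568, 0.0122, 0.1951]
tool_rot: [[-0.996, 0.086, -0.002], [0.086, 0.996, -0.001], [0.002, -0.001, -1.0]]
contact_force: [-0.1, -4.8, -9.3]
width: 0.0348
grasp_force: 82.7
```

The drum is gripped. Next I sweep it in steps of 15° in each direction and log the moment about the shaft axis at each step.

```bash
cat >> h.py <<'E'
D=np.array([.568,.0125,.156])
def log(sgn):
    from station import state
    import json
    s=state();R=s["tool_rot"];z=R[:,2];th=np.degrees(np.arctan2(-z@VX,-z@VZ))
    F=s["contact_force"];T=s["wrist_torque"];Ty=T@VY
    W=s["tool_pos"]-.368*z
    M=(T+np.cross(W-D,F))@VY
    Ll=(np.cross(-z,F))@VY
    rad=np.linalg.norm((s["tool_pos"]-D)-((s["tool_pos"]-D)@VY)*VY)
    r=[float(x) for x in (s["clock"],sgn,th,F@VX,F@VY,F[2],Ty,M,Ll,rad*1000)];print(np.round(r,3))
    open("log.txt","a").write(json.dumps(r)+"\n")
E
python3 -c "
from h import *;log(0)"
```

```text
[ 9.3830e+00  0.0000e+00  1.0900e-01  3.2400e-01 -4.7940e+00 -9.2580e+00
 -1.5400e-01 -1.5000e-02  3.4100e-01  3.9085e+01]
```

Emit:
move_arm(
  delta_pos=[
    [-0.2,0,0],
    [-0.41,0,0.02],
    [-0.61,0,0.05],
    [-0.81,0,0.08],
    [-1.01,0,0.13],
  ],
  turn=[
    [0,0.052,0],
    [0,0.105,0],
    [0,0.157,0],
    [0,0.209,0],
    [0,0.262,0],
  ],
  claw=[3,3,3,3,3],
  force=80,
)

```text
clock: 9.8
tool_pos: [0.5778, 0.0114, 0.1935]
tool_rot: [[-0.961, 0.086, -0.263], [0.083, 0.996, 0.022], [0.264, -0.001, -0.965]]
contact_force: [-3.5, -5.4, -13.5]
width: 0.0347
grasp_force: 86.3
```

```bash
python3 -c "
from h import *;log(1)"
```

```text
[  9.8     1.     15.309  -3.048  -5.672 -13.531  -1.418  -1.166   0.632
  38.802]
```

Emit:
move_arm(
  delta_pos=[
    [-0.2,0,0],
    [-0.41,0,0.02],
    [-0.61,0,0.05],
    [-0.81,0,0.08],
    [-1.01,0,0.13],
  ],
  turn=[
    [0,0.052,0],
    [0,0.105,0],
    [0,0.157,0],
    [0,0.209,0],
    [0,0.262,0],
  ],
  claw=[3,3,3,3,3],
  force=80,
)

```text
clock: 10.22
tool_pos: [0.5871, 0.0107, 0.1893]
tool_rot: [[-0.859, 0.086, -0.504], [0.075, 0.996, 0.043], [0.506, -0.001, -0.863]]
contact_force: [-7.9, -5.3, -14.1]
width: 0.0347
grasp_force: 86.0
```

```bash
python3 -c "
from h import *;log(1)"
```

```text
[ 10.217   1.     30.373  -7.401  -5.935 -14.088  -2.331  -2.036   0.738
  38.413]
```

```bash
python3 - <<'E'
from station import *;from h import *
a=[]
for k in range(10):
    get_image("side");s=state();W=s["tool_pos"]-.368*s["tool_rot"][:,2]
    M=(s["wrist_torque"]+np.cross(W-D,s["contact_force"]))@VY
    a.append([*s["contact_force"],*s["wrist_torque"],M,s["clock"]])
a=np.array(a);print(a.round(2)[[0,1,4,9]]);print(a.mean(0).round(3),a.std(0).round(3))
E
```

```text
[[ -8.82  -3.89  -4.51  -0.9    1.13   0.81  -0.97  10.27]
 [ -9.24  -5.59  -7.27  -1.43  -0.16   1.09  -1.83  10.32]
 [ -5.64  -5.95 -13.27  -2.1   -2.08   1.36  -1.33  10.47]
 [ -5.19  -5.79 -13.79  -2.21  -2.46   1.32  -1.46  10.72]]
[ -6.412  -5.794 -11.632  -1.906  -1.585   1.264  -1.429  10.492] [1.601 0.806 3.084 0.402 1.136 0.175 0.286 0.144]
```

Emit:
move_arm(
  delta_pos=[
    [0,0,0],
    [0,0,0],
    [0,0,0],
    [0,0,0],
    [0,0,0],
    [0,0,0],
  ],
  turn=[
    [0,0,0],
    [0,0,0],
    [0,0,0],
    [0,0,0],
    [0,0,0],
    [0,0,0],
  ],
  claw=[5,5,5,5,5,5],
)

```text
clock: 11.22
tool_pos: [0.5887, 0.0114, 0.1908]
tool_rot: [[-0.863, 0.086, -0.497], [0.074, 0.996, 0.043], [0.499, 0.0, -0.866]]
contact_force: [-1.0, 0.1, -0.1]
width: 0.0501
grasp_force: 0.0
```

```bash
cat >> h.py <<'E'
def samp(n=4):
    from station import state,get_image
    a=[]
    for k in range(n):
        s=state();R=s["tool_rot"];z=R[:,2]
        W=s["tool_pos"]-.368*z;F=s["contact_force"];T=s["wrist_torque"]
        a.append([np.degrees(np.arctan2(-z@VX,-z@VZ)),F@VX,F@VY,F[2],T@VX,T@VY,T[2],(T+np.cross(W-D,F))@VY,np.cross(-z,F)@VY])
        if k<n-1: get_image("top")
    a=np.array(a);print("th Fx Fy Fz Tx Ty Tz M L",a.mean(0).round(3),"std",a.std(0).round(2),s["clock"]);return a.mean(0)
E
python3 -c "
from h import *;samp()"
```

```text
th Fx Fy Fz Tx Ty Tz M L [ 2.9978e+01 -3.7000e-02  2.7400e-01 -3.9000e-02  8.0000e-03 -1.6090e+00
  1.3000e-02 -1.6140e+00 -1.3000e-02] std [0.02 0.63 0.84 0.11 0.01 0.04 0.02 0.24 0.52] 11.3667
```

Emit:
move_arm(
  delta_pos=[
    [0.61,0,0.05],
    [1.21,0,0.19],
    [1.78,0,0.43],
    [2.29,0,0.74],
    [2.76,0,1.14],
    [3.17,0,1.62],
    [3.38,0,1.95],
    [3.38,0,1.95],
    [3.38,0,1.95],
  ],
  turn=[
    [0,-0.12,0],
    [0,-0.24,0],
    [0,-0.36,0],
    [0,-0.48,0],
    [0,-0.6,0],
    [0,-0.72,0],
    [0,-0.785,0],
    [0,-0.785,0],
    [0,-0.785,0],
  ],
  claw=[5,5,5,5,5,5,5,5,5],
)

```text
clock: 12.12
tool_pos: [0.5479, 0.0143, 0.1906]
tool_rot: [[-0.963, 0.085, 0.257], [0.082, 0.996, -0.022], [-0.258, -0.0, -0.966]]
contact_force: [1.5, 0.2, 0.7]
width: 0.0498
grasp_force: 0.0
```

```bash
python3 -c "
from h import *;samp()"
```

```text
th Fx Fy Fz Tx Ty Tz M L [-14.99    0.589   0.355   0.03    0.035   0.759   0.015   0.993   0.577] std [0.02 0.73 0.3  0.36 0.02 0.03 0.02 0.29 0.78] 12.2667
```

```bash
cat >> h.py <<'E'
import json
def rec(tag,n=6):
    from station import state,get_image
    a=[]
    for k in range(n):
        s=state();z=s["tool_rot"][:,2];W=s["tool_pos"]-.368*z;F=s["contact_force"];T=s["wrist_torque"]
        th=np.degrees(np.arctan2(-z@VX,-z@VZ))
        M=(T+np.cross(W-D,F))@VY+3.123*np.sin(np.radians(th))+.05
        a.append([th,M,*s["qpos"],*s["joint_torque"],F@VX,F@VY,F[2],T@VY])
        if k<n-1: get_image("top")
    a=np.array(a);m=a.mean(0);open("rec.txt","a").write(json.dumps([tag,s["clock"],*m.tolist()])+"\n")
    print(tag,round(s["clock"],2),"th,M",m[:2].round(3),"q",m[2:8].round(4),"tau",m[8:14].round(3),"F",m[14:].round(2),"std tau",a[:,8:14].std(0).round(3),"M",a[:,1].std().round(2))
E
python3 -c "
from h import *;rec('free')"
```

```text
free 12.52 th,M [-14.95    0.072] q [ 0.472   0.0478 -0.6243  0.217  -0.6876 -2.283 ] tau [ 8.2000e-02 -3.0610e+01  2.5991e+01  5.9710e+00  6.0800e-01  9.0000e-03] F [ 0.04  0.09 -0.05  0.82] std tau [0.043 0.312 0.282 0.025 0.011 0.004] M 0.3
```

Emit:
move_arm(
  delta_pos=[
    [-0.51,0,0.03],
    [-1.01,0,0.13],
    [-1.01,0,0.13],
    [-1.01,0,0.13],
    [-1.01,0,0.13],
  ],
  turn=[
    [0,0.125,0],
    [0,0.262,0],
    [0,0.262,0],
    [0,0.262,0],
    [0,0.262,0],
  ],
  claw=[5,5,5,5,5],
)

```text
clock: 12.93
tool_pos: [0.5602, 0.0134, 0.1904]
tool_rot: [[-0.996, 0.088, -0.002], [0.088, 0.996, -0.001], [0.002, -0.001, -1.0]]
contact_force: [-0.5, -0.5, -0.8]
width: 0.0501
grasp_force: 0.0
```

```bash
python3 -c "
from h import *;rec('free')"
```

```text
free 13.18 th,M [ 0.048 -0.075] q [ 3.7400e-01  2.0730e-01 -3.1400e-01 -1.0000e-04 -1.0504e+00 -2.0312e+00] tau [-1.5600e-01 -4.2915e+01  2.7519e+01  6.4200e+00 -1.1000e-02  1.5000e-02] F [-0.44 -0.05 -0.14  0.05] std tau [0.046 0.244 0.455 0.021 0.056 0.036] M 0.31
```

Emit:
move_arm(
  delta_pos=[
    [-0.51,0,0.03],
    [-1.01,0,0.13],
    [-1.01,0,0.13],
    [-1.01,0,0.13],
    [-1.01,0,0.13],
  ],
  turn=[
    [0,0.125,0],
    [0,0.262,0],
    [0,0.262,0],
    [0,0.262,0],
    [0,0.262,0],
  ],
  claw=[5,5,5,5,5],
)

```text
clock: 13.6
tool_pos: [0.5696, 0.0127, 0.1897]
tool_rot: [[-0.962, 0.086, -0.259], [0.084, 0.996, 0.022], [0.259, -0.001, -0.966]]
contact_force: [-0.3, 0.1, 0.6]
width: 0.0501
grasp_force: 0.0
```

```bash
python3 -c "
from h import *;rec('free')"
```

```text
free 13.85 th,M [14.937  0.056] q [ 0.299   0.3798 -0.0573 -0.0991 -1.3769 -1.9247] tau [-1.6800e-01 -5.5960e+01  2.7218e+01  6.3210e+00 -7.7800e-01  4.0000e-03] F [-0.02  0.13 -0.03 -0.79] std tau [0.09  0.757 0.16  0.032 0.061 0.016] M 0.19
```

The wrist torque is far less noisy than the force, and its tool-gravity term is now known. I'll measure with a light grip and an upright tool. The pads then act as a pivot, and the tangential force comes from the wrist torque over its long lever. Passes in both directions cancel the drag.

Emit:
move_arm(
  delta_pos=[
    [0.15,0,-0.24],
    [0.29,0,-0.47],
    [0.29,0,-0.47],
    [0.29,0,-0.47],
    [0.29,0,-0.47],
    [0.29,0,-0.47],
    [0.29,0,-0.47],
    [0.29,0,-0.47],
  ],
  turn=[
    [0,-0.12,0],
    [0,-0.24,0],
    [0,-0.261,0],
    [0,-0.261,0],
    [0,-0.261,0],
    [0,-0.261,0],
    [0,-0.261,0],
    [0,-0.261,0],
  ],
  claw=[5,5,5,3,3,3,3,3],
  force=30,
)

```text
clock: 14.52
tool_pos: [0.5668, 0.0122, 0.1977]
tool_rot: [[-0.996, 0.086, -0.004], [0.086, 0.996, -0.001], [0.004, -0.001, -1.0]]
contact_force: [-11.8, -1.1, 16.8]
width: 0.0354
grasp_force: 32.1
```

```bash
python3 -c "
from h import *;samp(3)"
```

```text
th Fx Fy Fz Tx Ty Tz M L [  0.254 -12.012  -2.322  16.897  -0.528   4.536   0.098  -0.393 -12.087] std [0.   0.28 0.33 0.55 0.01 0.03 0.02 0.08 0.28] 14.6167
```

Emit:
move_arm(
  delta_pos=[
    [-0.17,0,0],
    [-0.35,0,0.01],
    [-0.52,0,0.03],
    [-0.7,0,0.05],
    [-0.87,0,0.08],
    [-1.04,0,0.11],
    [-1.21,0,0.15],
    [-1.38,0,0.19],
    [-1.55,0,0.24],
    [-1.71,0,0.3],
    [-1.71,0,0.3],
  ],
  turn=[
    [0,0,0],
    [0,0,0],
    [0,0,0],
    [0,0,0],
    [0,0,0],
    [0,0,0],
    [0,0,0],
    [0,0,0],
    [0,0,0],
    [0,0,0],
    [0,0,0],
  ],
  claw=[3,3,3,3,3,3,3,3,3,3,3],
  force=30,
)

```text
clock: 15.53
tool_pos: [0.5839, 0.0107, 0.1936]
tool_rot: [[-0.996, 0.086, -0.006], [0.086, 0.996, -0.001], [0.006, -0.001, -1.0]]
contact_force: [-8.2, -1.2, 9.3]
width: 0.0356
grasp_force: 33.1
```

```bash
python3 -c "
from h import *;samp(4)"
```

```text
th Fx Fy Fz Tx Ty Tz M L [ 0.309 -7.85  -2.057  9.25  -0.678  3.257  0.094 -0.093 -7.899] std [0.01 0.38 0.27 0.42 0.03 0.01 0.02 0.14 0.38] 15.6833
```

Emit:
move_arm(
  delta_pos=[
    [0.16,0,-0.11],
    [0.33,0,-0.21],
    [0.5,0,-0.3],
    [0.67,0,-0.34],
    [0.84,0,-0.37],
    [1.01,0,-0.4],
    [1.19,0,-0.42],
    [1.36,0,-0.44],
    [1.54,0,-0.45],
    [1.71,0,-0.45],
    [1.71,0,-0.45],
  ],
  turn=[
    [0,0,0],
    [0,0,0],
    [0,0,0],
    [0,0,0],
    [0,0,0],
    [0,0,0],
    [0,0,0],
    [0,0,0],
    [0,0,0],
    [0,0,0],
    [0,0,0],
  ],
  claw=[3,3,3,3,3,3,3,3,3,3,3],
  force=30,
)

```text
clock: 16.6
tool_pos: [0.5702, 0.012, 0.1973]
tool_rot: [[-0.996, 0.086, 0.001], [0.086, 0.996, -0.001], [-0.001, -0.001, -1.0]]
contact_force: [8.3, -8.9, -7.1]
width: 0.0356
grasp_force: 31.1
```

```bash
python3 -c "
from h import *;samp(5)"
```

```text
th Fx Fy Fz Tx Ty Tz M L [-0.043  9.321 -7.553 -7.668 -2.554 -3.505  0.135  0.325  9.315] std [0.01 0.63 0.34 0.35 0.03 0.07 0.03 0.26 0.63] 16.8
```

Emit:
move_arm(
  delta_pos=[
    [0.17,0,0],
    [0.35,0,0.01],
    [0.52,0,0.03],
    [0.7,0,0.05],
    [0.87,0,0.08],
    [1.04,0,0.11],
    [1.21,0,0.15],
    [1.38,0,0.19],
    [1.55,0,0.24],
    [1.71,0,0.3],
    [1.71,0,0.3],
  ],
  turn=[
    [0,0,0],
    [0,0,0],
    [0,0,0],
    [0,0,0],
    [0,0,0],
    [0,0,0],
    [0,0,0],
    [0,0,0],
    [0,0,0],
    [0,0,0],
    [0,0,0],
  ],
  claw=[3,3,3,3,3,3,3,3,3,3,3],
  force=30,
)

```text
clock: 17.72
tool_pos: [0.5551, 0.0133, 0.1967]
tool_rot: [[-0.996, 0.085, 0.006], [0.085, 0.996, -0.001], [-0.006, -0.001, -1.0]]
contact_force: [9.6, -10.4, 2.5]
width: 0.0356
grasp_force: 31.9
```

```bash
python3 -c "
from h import *;samp(5)"
```

```text
th Fx Fy Fz Tx Ty Tz M L [-0.31   9.848 -9.344  2.689 -3.197 -3.749  0.072  0.317  9.862] std [0.01 0.51 0.31 0.21 0.04 0.1  0.05 0.17 0.51] 17.9167
```

Emit:
move_arm(
  delta_pos=[
    [-0.16,0,-0.06],
    [-0.33,0,-0.11],
    [-0.5,0,-0.15],
    [-0.67,0,-0.19],
    [-0.84,0,-0.22],
    [-1.01,0,-0.25],
    [-1.19,0,-0.27],
    [-1.36,0,-0.29],
    [-1.54,0,-0.3],
    [-1.71,0,-0.3],
    [-1.71,0,-0.3],
  ],
  turn=[
    [0,0,0],
    [0,0,0],
    [0,0,0],
    [0,0,0],
    [0,0,0],
    [0,0,0],
    [0,0,0],
    [0,0,0],
    [0,0,0],
    [0,0,0],
    [0,0,0],
  ],
  claw=[3,3,3,3,3,3,3,3,3,3,3],
  force=30,
)

```text
clock: 18.83
tool_pos: [0.5651, 0.0123, 0.197]
tool_rot: [[-0.996, 0.086, -0.009], [0.087, 0.996, -0.001], [0.009, -0.002, -1.0]]
contact_force: [-12.7, -0.4, 8.2]
width: 0.0355
grasp_force: 33.7
```

```bash
python3 -c "
from h import *;samp(5)"
```

```text
th Fx Fy Fz Tx Ty Tz M L [  0.505 -12.755  -1.06    7.895  -0.331   4.919   0.091  -0.301 -12.825] std [0.01 0.38 0.49 0.22 0.04 0.05 0.02 0.18 0.38] 19.0333
```

Emit:
move_arm(
  delta_pos=[
    [-0.44,0,0.02],
    [-0.87,0,0.08],
    [-1.29,0,0.17],
    [-1.71,0,0.3],
    [-2.11,0,0.47],
    [-2.5,0,0.67],
    [-2.87,0,0.9],
    [-3.21,0,1.17],
    [-3.54,0,1.46],
    [-3.54,0,1.46],
    [-3.54,0,1.46],
    [-3.54,0,1.46],
    [-2.5,0,0.6],
    [-1.3,0,0.1],
    [0,0,-0.1],
    [1.3,0,0.1],
    [2.5,0,0.6],
    [3.54,0,1.46],
    [3.54,0,1.46],
    [3.54,0,1.46],
  ],
  turn=[
    [0,0,0],
    [0,0,0],
    [0,0,0],
    [0,0,0],
    [0,0,0],
    [0,0,0],
    [0,0,0],
    [0,0,0],
    [0,0,0],
    [0,0,0],
    [0,0,0],
    [0,0,0],
    [0,0,0],
    [0,0,0],
    [0,0,0],
    [0,0,0],
    [0,0,0],
    [0,0,0],
    [0,0,0],
    [0,0,0],
  ],
  claw=[3,3,3,3,3,3,3,3,3,5,5,5,5,5,5,5,5,5,5,5],
  force=30,
)

```text
clock: 20.7
tool_pos: [0.5318, 0.0161, 0.1833]
tool_rot: [[-0.996, 0.085, -0.001], [0.085, 0.996, 0.0], [0.001, 0.0, -1.0]]
contact_force: [-0.0, 0.3, 0.8]
width: 0.05
grasp_force: 0.0
```

```bash
python3 -c "
from h import *;samp(2)"
```

```text
th Fx Fy Fz Tx Ty Tz M L [ 0.051  0.284  0.071 -0.034 -0.007 -0.078 -0.006  0.033  0.284] std [0.02 0.34 0.22 0.85 0.02 0.05 0.06 0.15 0.34] 20.75
```

Emit:
move_arm(
  delta_pos=[
    [0,0,0],
    [0,0,0],
    [0,0,0],
    [0,0,0],
    [-0.33,0,-0.29],
    [-0.67,0,-0.56],
    [-1.04,0,-0.79],
    [-1.43,0,-0.99],
    [-1.83,0,-1.16],
    [-2.25,0,-1.29],
    [-2.67,0,-1.38],
    [-3.1,0,-1.44],
    [-3.54,0,-1.46],
    [-3.54,0,-1.46],
  ],
  turn=[
    [0,0,0],
    [0,0,0],
    [0,0,0],
    [0,0,0],
    [0,0,0],
    [0,0,0],
    [0,0,0],
    [0,0,0],
    [0,0,0],
    [0,0,0],
    [0,0,0],
    [0,0,0],
    [0,0,0],
    [0,0,0],
  ],
  claw=[3,3,3,3,3,3,3,3,3,3,3,3,3,3],
  force=30,
)

```text
clock: 21.92
tool_pos: [0.5655, 0.0123, 0.1951]
tool_rot: [[-0.996, 0.087, -0.01], [0.087, 0.996, -0.001], [0.01, -0.002, -1.0]]
contact_force: [-5.7, -1.0, -3.6]
width: 0.0359
grasp_force: 30.4
```

```bash
python3 -c "
from h import *;samp(3)"
```

```text
th Fx Fy Fz Tx Ty Tz M L [ 0.534 -5.735 -1.299 -3.795 -0.362  2.42   0.147  0.089 -5.699] std [0.01 0.38 0.26 0.56 0.02 0.1  0.03 0.18 0.38] 22.0167
```

Emit:
move_arm(
  delta_pos=[
    [-0.26,0,0.01],
    [-0.52,0,0.03],
    [-0.78,0,0.06],
    [-1.04,0,0.11],
    [-1.29,0,0.17],
    [-1.29,0,0.17],
    [-1.04,0,0.11],
    [-0.78,0,0.06],
    [-0.52,0,0.03],
    [-0.26,0,0.01],
    [0,0,0],
    [0,0,0],
  ],
  turn=[
    [0,0,0],
    [0,0,0],
    [0,0,0],
    [0,0,0],
    [0,0,0],
    [0,0,0],
    [0,0,0],
    [0,0,0],
    [0,0,0],
    [0,0,0],
    [0,0,0],
    [0,0,0],
  ],
  claw=[3,3,3,3,3,3,3,3,3,3,3,3],
  force=30,
)

```text
clock: 23.02
tool_pos: [0.5701, 0.0121, 0.1963]
tool_rot: [[-0.996, 0.087, 0.001], [0.087, 0.996, -0.001], [-0.001, -0.001, -1.0]]
contact_force: [10.5, -7.7, -14.6]
width: 0.0354
grasp_force: 32.5
```

```bash
python3 -c "
from h import *;samp(3)"
```

```text
th Fx Fy Fz Tx Ty Tz M L [ -0.037  10.912  -7.324 -14.041  -2.339  -4.319   0.147   0.162  10.903] std [0.01 0.26 0.38 0.48 0.01 0.03 0.02 0.12 0.26] 23.1167
```

Two stations fit a heavy side about 124° of + rotation away from the bottom. I'll turn +90° with a regrasp and measure again there.

Emit:
move_arm(
  delta_pos=[
    [-0.44,0,0.02],
    [-0.87,0,0.08],
    [-1.29,0,0.17],
    [-1.71,0,0.3],
    [-2.11,0,0.47],
    [-2.5,0,0.67],
    [-2.87,0,0.9],
    [-3.21,0,1.17],
    [-3.54,0,1.46],
    [-3.54,0,1.46],
    [-3.54,0,1.46],
    [-3.54,0,1.46],
    [-2.5,0,0.6],
    [-1.3,0,0.1],
    [0,0,-0.1],
    [1.3,0,0.1],
    [2.5,0,0.6],
    [3.54,0,1.46],
    [3.54,0,1.46],
    [3.54,0,1.46],
  ],
  turn=[
    [0,0,0],
    [0,0,0],
    [0,0,0],
    [0,0,0],
    [0,0,0],
    [0,0,0],
    [0,0,0],
    [0,0,0],
    [0,0,0],
    [0,0,0],
    [0,0,0],
    [0,0,0],
    [0,0,0],
    [0,0,0],
    [0,0,0],
    [0,0,0],
    [0,0,0],
    [0,0,0],
    [0,0,0],
    [0,0,0],
  ],
  claw=[3,3,3,3,3,3,3,3,3,5,5,5,5,5,5,5,5,5,5,5],
  force=30,
)

```text
clock: 24.78
tool_pos: [0.5319, 0.0161, 0.1834]
tool_rot: [[-0.996, 0.085, -0.001], [0.085, 0.996, 0.0], [0.001, 0.0, -1.0]]
contact_force: [0.5, -0.3, 0.6]
width: 0.0502
grasp_force: 0.0
```

Emit:
move_arm(
  delta_pos=[
    [0,0,0],
    [0,0,0],
    [0,0,0],
    [0,0,0],
    [-0.33,0,-0.29],
    [-0.67,0,-0.56],
    [-1.04,0,-0.79],
    [-1.43,0,-0.99],
    [-1.83,0,-1.16],
    [-2.25,0,-1.29],
    [-2.67,0,-1.38],
    [-3.1,0,-1.44],
    [-3.54,0,-1.46],
    [-3.54,0,-1.46],
  ],
  turn=[
    [0,0,0],
    [0,0,0],
    [0,0,0],
    [0,0,0],
    [0,0,0],
    [0,0,0],
    [0,0,0],
    [0,0,0],
    [0,0,0],
    [0,0,0],
    [0,0,0],
    [0,0,0],
    [0,0,0],
    [0,0,0],
  ],
  claw=[3,3,3,3,3,3,3,3,3,3,3,3,3,3],
  force=30,
)

```text
clock: 25.95
tool_pos: [0.5658, 0.0123, 0.1955]
tool_rot: [[-0.996, 0.087, -0.009], [0.087, 0.996, -0.001], [0.009, -0.002, -1.0]]
contact_force: [-6.2, -0.2, -3.2]
width: 0.0356
grasp_force: 30.4
```

```bash
python3 -c "
from h import *;samp(3)"
```

```text
th Fx Fy Fz Tx Ty Tz M L [ 0.488 -5.128 -0.796 -3.612 -0.416  2.237  0.182  0.151 -5.097] std [0.01 0.8  0.35 0.66 0.05 0.13 0.06 0.2  0.8 ] 26.05
```

Emit:
move_arm(
  delta_pos=[
    [-0.44,0,0.02],
    [-0.87,0,0.08],
    [-1.29,0,0.17],
    [-1.71,0,0.3],
    [-1.71,0,0.3],
    [-1.29,0,0.17],
    [-1.04,0,0.11],
    [-0.78,0,0.06],
    [-0.52,0,0.03],
    [-0.26,0,0.01],
    [0,0,0],
    [0,0,0],
  ],
  turn=[
    [0,0,0],
    [0,0,0],
    [0,0,0],
    [0,0,0],
    [0,0,0],
    [0,0,0],
    [0,0,0],
    [0,0,0],
    [0,0,0],
    [0,0,0],
    [0,0,0],
    [0,0,0],
  ],
  claw=[3,3,3,3,3,3,3,3,3,3,3,3],
  force=30,
)

```text
clock: 27.05
tool_pos: [0.5704, 0.0121, 0.1969]
tool_rot: [[-0.996, 0.086, 0.002], [0.086, 0.996, -0.001], [-0.002, -0.001, -1.0]]
contact_force: [10.8, -8.1, -12.2]
width: 0.0355
grasp_force: 32.3
```

```bash
python3 -c "
from h import *;samp(3)"
```

```text
th Fx Fy Fz Tx Ty Tz M L [ -0.096  11.129  -7.444 -12.239  -2.356  -4.383   0.131   0.189  11.108] std [0.01 0.45 0.31 0.14 0.02 0.08 0.04 0.14 0.45] 27.15
```

Emit:
move_arm(
  delta_pos=[
    [-0.44,0,0.02],
    [-0.87,0,0.08],
    [-1.29,0,0.17],
    [-1.71,0,0.3],
    [-2.11,0,0.47],
    [-2.5,0,0.67],
    [-2.87,0,0.9],
    [-3.21,0,1.17],
    [-3.54,0,1.46],
    [-3.54,0,1.46],
    [-3.54,0,1.46],
    [-3.54,0,1.46],
    [-2.5,0,0.6],
    [-1.3,0,0.1],
    [0,0,0],
    [0,0,0],
    [0,0,0],
    [0,0,0],
    [0,0,0],
    [0,0,0],
  ],
  turn=[
    [0,0,0],
    [0,0,0],
    [0,0,0],
    [0,0,0],
    [0,0,0],
    [0,0,0],
    [0,0,0],
    [0,0,0],
    [0,0,0],
    [0,0,0],
    [0,0,0],
    [0,0,0],
    [0,0,0],
    [0,0,0],
    [0,0,0],
    [0,0,0],
    [0,0,0],
    [0,0,0],
    [0,0,0],
    [0,0,0],
  ],
  claw=[3,3,3,3,3,3,3,3,3,5,5,5,5,5,5,5,3,3,3,3],
  force=30,
)

```text
clock: 28.82
tool_pos: [0.5677, 0.0121, 0.1986]
tool_rot: [[-0.996, 0.086, -0.002], [0.086, 0.996, -0.001], [0.002, -0.001, -1.0]]
contact_force: [-6.7, -2.8, 11.1]
width: 0.0356
grasp_force: 31.4
```

```bash
python3 -c "
from h import *;samp(2)"
```

```text
th Fx Fy Fz Tx Ty Tz M L [ 0.114 -6.259 -3.407 11.092 -0.913  2.221  0.069 -0.355 -6.281] std [0.   0.19 0.05 0.   0.01 0.03 0.05 0.05 0.19] 28.8667
```

Emit:
move_arm(
  delta_pos=[
    [0.44,0,0.02],
    [0.87,0,0.08],
    [1.29,0,0.17],
    [1.71,0,0.3],
    [1.71,0,0.3],
    [1.29,0,0.17],
    [1.04,0,0.11],
    [0.78,0,0.06],
    [0.52,0,0.03],
    [0.26,0,0.01],
    [0,0,0],
    [0,0,0],
  ],
  turn=[
    [0,0,0],
    [0,0,0],
    [0,0,0],
    [0,0,0],
    [0,0,0],
    [0,0,0],
    [0,0,0],
    [0,0,0],
    [0,0,0],
    [0,0,0],
    [0,0,0],
    [0,0,0],
  ],
  claw=[3,3,3,3,3,3,3,3,3,3,3,3],
  force=30,
)

```text
clock: 29.87
tool_pos: [0.5662, 0.0122, 0.1974]
tool_rot: [[-0.996, 0.086, -0.006], [0.086, 0.996, -0.001], [0.006, -0.002, -1.0]]
contact_force: [-10.1, -0.6, 10.4]
width: 0.0356
grasp_force: 33.6
```

```bash
python3 -c "
from h import *;samp(4)"
```

```text
th Fx Fy Fz Tx Ty Tz M L [ 0.332 -9.259 -1.587  9.44  -0.4    3.612  0.173 -0.182 -9.313] std [0.01 0.44 0.15 0.64 0.02 0.08 0.01 0.14 0.44] 30.0167
```

Emit:
move_arm(
  delta_pos=[
    [-0.44,0,0.02],
    [-0.87,0,0.08],
    [-1.29,0,0.17],
    [-1.71,0,0.3],
    [-1.71,0,0.3],
    [-1.29,0,0.17],
    [-1.04,0,0.11],
    [-0.78,0,0.06],
    [-0.52,0,0.03],
    [-0.26,0,0.01],
    [0,0,0],
    [0,0,0],
  ],
  turn=[
    [0,0,0],
    [0,0,0],
    [0,0,0],
    [0,0,0],
    [0,0,0],
    [0,0,0],
    [0,0,0],
    [0,0,0],
    [0,0,0],
    [0,0,0],
    [0,0,0],
    [0,0,0],
  ],
  claw=[3,3,3,3,3,3,3,3,3,3,3,3],
  force=30,
)

```text
clock: 31.02
tool_pos: [0.5703, 0.012, 0.1974]
tool_rot: [[-0.996, 0.086, 0.002], [0.086, 0.996, -0.001], [-0.002, -0.001, -1.0]]
contact_force: [9.1, -7.3, -7.3]
width: 0.0358
grasp_force: 31.5
```

```bash
python3 -c "
from h import *;samp(4)"
```

```text
th Fx Fy Fz Tx Ty Tz M L [-0.125  9.404 -7.158 -6.555 -2.345 -3.765  0.086  0.095  9.39 ] std [0.01 0.28 0.4  0.48 0.04 0.05 0.02 0.07 0.28] 31.1667
```

The mean is about zero here, and it was clearly negative 45° earlier, so this is the bottom. I'll check with a mirror station at +45°.

Emit:
move_arm(
  delta_pos=[
    [-0.44,0,0.02],
    [-0.87,0,0.08],
    [-1.29,0,0.17],
    [-1.71,0,0.3],
    [-2.11,0,0.47],
    [-2.5,0,0.67],
    [-2.87,0,0.9],
    [-3.21,0,1.17],
    [-3.54,0,1.46],
    [-3.54,0,1.46],
    [-3.54,0,1.46],
    [-3.54,0,1.46],
    [-2.5,0,0.6],
    [-1.3,0,0.1],
    [0,0,0],
    [0,0,0],
    [0,0,0],
    [0,0,0],
    [0,0,0],
    [0,0,0],
  ],
  turn=[
    [0,0,0],
    [0,0,0],
    [0,0,0],
    [0,0,0],
    [0,0,0],
    [0,0,0],
    [0,0,0],
    [0,0,0],
    [0,0,0],
    [0,0,0],
    [0,0,0],
    [0,0,0],
    [0,0,0],
    [0,0,0],
    [0,0,0],
    [0,0,0],
    [0,0,0],
    [0,0,0],
    [0,0,0],
    [0,0,0],
  ],
  claw=[3,3,3,3,3,3,3,3,3,5,5,5,5,5,5,5,3,3,3,3],
  force=30,
)

```text
clock: 32.83
tool_pos: [0.5676, 0.0122, 0.1985]
tool_rot: [[-0.996, 0.086, -0.002], [0.086, 0.996, -0.001], [0.002, -0.001, -1.0]]
contact_force: [-6.8, -2.7, 11.2]
width: 0.0354
grasp_force: 31.2
```

Emit:
move_arm(
  delta_pos=[
    [0.44,0,0.02],
    [0.87,0,0.08],
    [1.29,0,0.17],
    [1.71,0,0.3],
    [1.71,0,0.3],
    [1.29,0,0.17],
    [1.04,0,0.11],
    [0.78,0,0.06],
    [0.52,0,0.03],
    [0.26,0,0.01],
    [0,0,0],
    [0,0,0],
  ],
  turn=[
    [0,0,0],
    [0,0,0],
    [0,0,0],
    [0,0,0],
    [0,0,0],
    [0,0,0],
    [0,0,0],
    [0,0,0],
    [0,0,0],
    [0,0,0],
    [0,0,0],
    [0,0,0],
  ],
  claw=[3,3,3,3,3,3,3,3,3,3,3,3],
  force=30,
)

```text
clock: 33.83
tool_pos: [0.5656, 0.0123, 0.1972]
tool_rot: [[-0.996, 0.086, -0.007], [0.086, 0.996, -0.001], [0.007, -0.002, -1.0]]
contact_force: [-10.5, 0.6, 10.1]
width: 0.0357
grasp_force: 34.0
```

```bash
python3 -c "
from h import *;samp(4)"
```

```text
th Fx Fy Fz Tx Ty Tz M L [  0.404 -11.394  -0.47    9.913  -0.153   4.469   0.173  -0.195 -11.463] std [0.01 0.51 0.59 0.54 0.03 0.08 0.02 0.24 0.5 ] 33.9833
```

Emit:
move_arm(
  delta_pos=[
    [-0.44,0,0.02],
    [-0.87,0,0.08],
    [-1.29,0,0.17],
    [-1.71,0,0.3],
    [-1.71,0,0.3],
    [-1.29,0,0.17],
    [-1.04,0,0.11],
    [-0.78,0,0.06],
    [-0.52,0,0.03],
    [-0.26,0,0.01],
    [0,0,0],
    [0,0,0],
  ],
  turn=[
    [0,0,0],
    [0,0,0],
    [0,0,0],
    [0,0,0],
    [0,0,0],
    [0,0,0],
    [0,0,0],
    [0,0,0],
    [0,0,0],
    [0,0,0],
    [0,0,0],
    [0,0,0],
  ],
  claw=[3,3,3,3,3,3,3,3,3,3,3,3],
  force=30,
)

```text
clock: 34.98
tool_pos: [0.5698, 0.012, 0.1972]
tool_rot: [[-0.996, 0.086, 0.001], [0.086, 0.996, -0.001], [-0.001, -0.001, -1.0]]
contact_force: [8.3, -7.4, -6.6]
width: 0.0353
grasp_force: 31.8
```

```bash
python3 -c "
from h import *;samp(4)"
```

```text
th Fx Fy Fz Tx Ty Tz M L [-0.075  8.399 -6.517 -6.358 -2.259 -3.226  0.063  0.219  8.391] std [0.01 0.49 0.31 0.44 0.03 0.08 0.02 0.19 0.49] 35.1333
```

Emit:
move_arm(
  delta_pos=[
    [0.44,0,0.02],
    [0.87,0,0.08],
    [1.29,0,0.17],
    [1.71,0,0.3],
    [2.11,0,0.47],
    [2.5,0,0.67],
    [2.87,0,0.9],
    [3.21,0,1.17],
    [3.21,0,1.17],
    [3.21,0,1.17],
    [3.21,0,1.17],
    [3.21,0,1.17],
    [2.4,0,0.55],
    [1.2,0,0.1],
    [0,0,0],
    [0,0,0],
    [0,0,0],
    [0,0,0],
    [0,0,0],
    [0,0,0],
  ],
  turn=[
    [0,0,0],
    [0,0,0],
    [0,0,0],
    [0,0,0],
    [0,0,0],
    [0,0,0],
    [0,0,0],
    [0,0,0],
    [0,0,0],
    [0,0,0],
    [0,0,0],
    [0,0,0],
    [0,0,0],
    [0,0,0],
    [0,0,0],
    [0,0,0],
    [0,0,0],
    [0,0,0],
    [0,0,0],
    [0,0,0],
  ],
  claw=[3,3,3,3,3,3,3,3,3,5,5,5,5,5,5,5,3,3,3,3],
  force=30,
)

```text
clock: 36.8
tool_pos: [0.5676, 0.0122, 0.1965]
tool_rot: [[-0.996, 0.086, -0.002], [0.086, 0.996, -0.001], [0.002, -0.001, -1.0]]
contact_force: [4.4, -5.4, -3.8]
width: 0.036
grasp_force: 32.6
```

Emit:
move_arm(
  delta_pos=[
    [0.44,0,0.02],
    [0.87,0,0.08],
    [1.29,0,0.17],
    [1.71,0,0.3],
    [1.71,0,0.3],
    [1.29,0,0.17],
    [1.04,0,0.11],
    [0.78,0,0.06],
    [0.52,0,0.03],
    [0.26,0,0.01],
    [0,0,0],
    [0,0,0],
  ],
  turn=[
    [0,0,0],
    [0,0,0],
    [0,0,0],
    [0,0,0],
    [0,0,0],
    [0,0,0],
    [0,0,0],
    [0,0,0],
    [0,0,0],
    [0,0,0],
    [0,0,0],
    [0,0,0],
  ],
  claw=[3,3,3,3,3,3,3,3,3,3,3,3],
  force=30,
)

```text
clock: 37.8
tool_pos: [0.5643, 0.0124, 0.1963]
tool_rot: [[-0.996, 0.086, -0.009], [0.086, 0.996, -0.001], [0.009, -0.002, -1.0]]
contact_force: [-10.3, 0.6, 7.9]
width: 0.0354
grasp_force: 34.4
```

```bash
python3 -c "
from h import *;samp(5)"
```

```text
th Fx Fy Fz Tx Ty Tz M L [  0.505 -10.132  -1.016   7.092  -0.295   3.889   0.159  -0.244 -10.194] std [0.01 0.23 0.45 0.54 0.04 0.09 0.03 0.12 0.23] 38.0
```

Emit:
move_arm(
  delta_pos=[
    [-0.44,0,0.02],
    [-0.87,0,0.08],
    [-1.29,0,0.17],
    [-1.71,0,0.3],
    [-1.71,0,0.3],
    [-1.29,0,0.17],
    [-1.04,0,0.11],
    [-0.78,0,0.06],
    [-0.52,0,0.03],
    [-0.26,0,0.01],
    [0,0,0],
    [0,0,0],
  ],
  turn=[
    [0,0,0],
    [0,0,0],
    [0,0,0],
    [0,0,0],
    [0,0,0],
    [0,0,0],
    [0,0,0],
    [0,0,0],
    [0,0,0],
    [0,0,0],
    [0,0,0],
    [0,0,0],
  ],
  claw=[3,3,3,3,3,3,3,3,3,3,3,3],
  force=30,
)

```text
clock: 39.0
tool_pos: [0.569, 0.0122, 0.1965]
tool_rot: [[-0.996, 0.086, 0.0], [0.086, 0.996, -0.001], [-0.0, -0.001, -1.0]]
contact_force: [8.8, -8.7, -9.2]
width: 0.0356
grasp_force: 32.0
```

```bash
python3 -c "
from h import *;samp(5)"
```

```text
th Fx Fy Fz Tx Ty Tz M L [-7.000e-03  9.884e+00 -6.961e+00 -8.415e+00 -2.388e+00 -3.774e+00
  1.200e-01  2.710e-01  9.883e+00] std [0.01 0.3  0.54 0.4  0.04 0.06 0.02 0.16 0.3 ] 39.2
```

The mean torque here is about zero, so the heavy side is down. I'll make a small trim (about -4°), unload the arm's windup, firm up the grip and check that all is still.

Emit:
move_arm(
  delta_pos=[
    [0.13,0,0],
    [0.26,0,0],
    [0.4,0,0.01],
    [0.4,0,0.01],
    [0.3,0,0],
    [0.2,0,0],
    [0.2,0,0],
    [0.2,0,0],
    [0.2,0,0],
    [0.2,0,0],
    [0.2,0,0],
  ],
  turn=[
    [0,0,0],
    [0,0,0],
    [0,0,0],
    [0,0,0],
    [0,0,0],
    [0,0,0],
    [0,0,0],
    [0,0,0],
    [0,0,0],
    [0,0,0],
    [0,0,0],
  ],
  claw=[3,3,3,3,3,3,3,3,3,3,3],
  force=60,
)

```text
clock: 40.12
tool_pos: [0.5669, 0.0123, 0.1968]
tool_rot: [[-0.996, 0.086, -0.0], [0.086, 0.996, -0.001], [0.0, -0.001, -1.0]]
contact_force: [7.6, -7.8, -5.8]
width: 0.0349
grasp_force: 62.5
```

```bash
python3 - <<'E'
from h import *;from station import *
samp(4);s=state();print(s["tool_pos"],s["joint_vel"].__class__,np.abs(s["joint_vel"]).max(),s["grasp_force"],s["width"])
a=get_image("side")["color"];b=get_image("top")["color"];z=np.load("top0.npz")["color"]
cv2.imwrite("pics/fin.png",np.vstack([np.hstack([cv2.resize(x[y0:y0+240,x0:x0+400,::-1],None,fx=1,fy=1) for x,y0,x0 in((a,180,200),(b,150,120))])]))
E
```

```text
th Fx Fy Fz Tx Ty Tz M L [-1.000e-03  7.880e+00 -6.604e+00 -5.757e+00 -2.296e+00 -3.201e+00
 -9.000e-02  1.400e-02  7.880e+00] std [0.   0.29 0.39 0.44 0.02 0.04 0.01 0.12 0.29] 40.2667
[0.56686465 0.01231413 0.19682919] <class 'numpy.ndarray'> 0.002011969843897559 62.47700572013855 0.03535466244321929
```

View pics/fin.png

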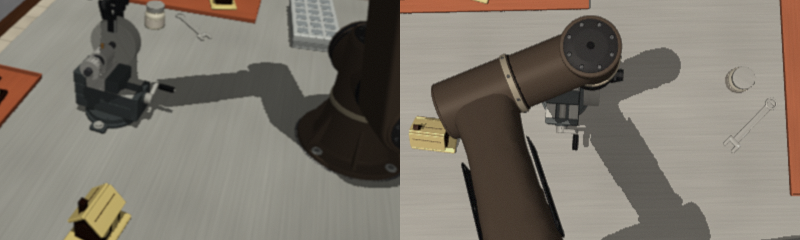

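In the final picture the gripper is on the drum (side view (120,20)). House, jar and spanner look undisturbed, and the arm is at rest. Handing in.

```bash
python3 -c "
from station import *;print(finish_job())"
```

```text
the job is handed in; nothing more can be done
None
```

I handed in the job at about 40 s: the foot is clamped (about 33 N at the crank handle) and the gripper holds the drum at rest, with its heavy side down to about ±5° by my torque readings and the house, jar and spanner left where they were.

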